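# Charge the pin feeder and hold its slide out at the pointer

## Task

Charge the hand pin feeder and present one pin: lift the loading tray by its bar to about 35 degrees so that all three steel pins roll into the magazine, and lower it fully back to level. Then pull the spring-return feed slide out by its upright bar handle until the black line scribed across the slide stands at the dark steel pointer's tip, with one pin in its pocket. Finish still holding the slide there: it springs back if let go, and the pin is to be taken from it while you hold.

Things in the scene. Friction and masses are not known exactly. Their poses are not given: they have to be found in the camera images.
- pin_feeder: fixed bench feeder for dowel pins: grey base 210 x 158 mm, two steel rails, aluminium magazine 55 x 62 mm, 112 mm high. Origin on the bench under the magazine's middle, z up. The slide pulls out along its -x (towards the robot's left); the tray points along its -y (towards the robot). Turned by up to 17 degrees either way.
- tray (a joint): angle of the grey sheet-metal loading tray, rad: 0 = level on its rest, grows as the outer end is lifted, stop at 0.72. Hinged along the feeder's x at the magazine's mouth. Inside 38 x 85 mm; the floor falls 8 degrees outwards, so the pins lie against the outer end wall until it is tipped. 0.28 kg, hinge almost free: it drops back if let go.
- tray_hinge (a point): point on the tray's hinge line, 83 mm above the bench, at its middle; axes as the tray's
- tray_handle (a point): middle of the black handle bar at the tray's outer end: round, 10 mm thick, 44 mm free between its arms, along the feeder's x; with the tray level 129 mm out from the hinge line and 89 mm above the bench. 35 mm free between the bar and the tray's end wall, which is 16 mm higher than the bar's axis. The round bar can turn in the fingers as it is lifted in an arc.
- pin_1: plain steel pin, 20 mm diameter, 36 mm long, 0.09 kg; origin at its centre, its own x along its length. The three pins start side by side in the tray, lying along the feeder's x; this one is against the outer end wall
- pin_2: the same kind of pin, the middle one in the tray
- pin_3: the same kind of pin, nearest to the magazine
- magazine_slot (a point): point 28 mm above the bench in the middle of the magazine's slot (23 mm wide along the feeder's y, 39 mm along x), axes as the feeder's: centre of the lowest pin when loaded; the next two lie 20 and 40 mm above it. The mouth is at 83 mm, with an 8 mm sight slit in the slot's ends.
- feed_slide (a joint): how far the steel slide is pulled out, m: 0 = home, end stop at 0.075. A spring pulls it home with 5.4 N at home plus 120 N/m (about 12 N at the pointer). At home its pocket lies under the magazine; pulled out, it carries the lowest pin along and its deck holds the others up.
- slide_handle (a point): middle of the slide's black upright bridge handle: round bar 10 mm thick, 44 mm free between its legs, along the feeder's y axis, 72 mm above the bench, 37 mm above the crosshead that carries it; at home 115 mm from the magazine's middle, 87 mm clear of the magazine
- slide_line (a point): point on the black line (2 mm wide) scribed across the slide's top, under the pointer's edge of the slide; 36 mm from the middle of the pocket towards the handle
- slide_pocket (a point): centre of a pin lying in the slide's pocket (42 x 24 mm); axes as the feeder's
- pointer_tip (a point): tip of the small dark steel pointer clamped on the guide rail on the tray's side, 1 mm above the slide's top; axes as the feeder's. It is set 48 to 62 mm further out along the slide than the line's home place, differently each time; it does not block the slide.
Mind the look-alikes: they are no part of the job. What is shaped like the pin_3 but orange or purple is not meant.

How it is judged:
By the outcome, as a careful person would: the job done as asked, in the order asked, and still so for the second after the job is handed in, while the arm keeps its last pose, push and grip.
It also fails if it takes over 58 s, if anything falls off the work surface, if the arm or the gripper's body presses on something with over 40 N, if the wrist force passes 120 N, or if a joint passes its speed limit or range.

## Robot

A 7-joint arm with a two-finger parallel gripper is mounted at the origin on a cart in front of the work surface, level with it; the furniture and walls round the work are solid. World frame = base frame: x ahead of the robot, y to its left, z up, the work surface at z = 0. Lengths are in m, angles in rad, forces in N, time in s.
With the tool pointing down it reaches from about 0.4 to 0.85 m from the base axis. Payload 10.4 kg.
Tool frame: the origin (TCP) lies between the finger pads; the fingertips stand 17 mm ahead of it and the grasp point (between the pads) lies 2 mm behind it (manip.tip_reach is the distance from the TCP to the fingertips, in m); z points along the fingers, y is the line along which they close (so a half turn about z gives the same grasp; the last joint's range is limited). The gripper opens to 87 mm and grips with 3 to 60 N. Pads are 19 mm wide; open, the fingers measure 117 mm over their backs; the gripper's body (75 mm by 190 mm) begins 51 mm behind the grasp point.
Start: joints at [1.177, 0.332, -0.065, 1.46, 0.022, 1.35, -0.088], TCP at [0.226, -0.583, 0.24] pointing down, gripper open.
Joint ranges: [-2.6, 2.6], [-0.5, 2.12], [-1.47, 1.34], [0.16, 2.42], [-1.27, 4.41], [0.06, 2.06], [-2.6, 2.6]. Speed limits (rad/s): [2.22, 2.22, 2.79, 2.79, 3.14, 3.14, 3.14].

## Interface

Orientations are given as [roll, pitch, yaw] about the fixed x, y, z axes, in that order (R = Rz(yaw) Ry(pitch) Rx(roll)).
In Python, from station import manip, imaging, hand_in gives the robot as it stands. The module is installed in compiled form; this text tells all that it offers.
- The arm moves only by the tool send_rows, never from a script. Its arguments are lists of equal length, an entry for each row: "dp": the shift along the tool's x, y, z as a fraction of full scale, a list of three; "turn": the turn, a rotation vector about the tool's x, y, z as a fraction of full scale, a list of three; "hand": the opening, from -1 (shut) to 1 (fully open). A call has 1 to 12 rows; each row is the pose to reach, as a shift and turn from the pose commanded when the call began, along the tool's axes at that moment, turning the shorter way round; what a row does not reach only later rows make up. Full scale, the value 1, is 120 mm for a shift and 180 degrees for a turn. A row lasts 1/10 s, in which the tool goes at most 50 mm and 8.59 degrees, less where a joint would pass 70% of its speed; a pose out of reach is approached as far as the arm can. A call with a number of a shift or a turn outside -1 to 1 is refused whole. A call with a gripper value outside its range is refused whole. The fingers move at their own pace and stop on an object; "newtons" is the grip in N (left out, the last holds). Time passes only in rows, so rows that repeat a pose let the fingers close. It gives the time, the measured TCP pose, the force, the opening and the grip force at its end, in the units of the state.
- manip.get_obs(): the state, without advancing time (a new reading comes with each control period).
- imaging.grab_frame(name): name is "scene" or "top" or "wrist"; returns the picture (420x560x3 uint8, red, green, blue); there is no depth.
- imaging.calibration(name): a dict with "vfov" (degrees; the focal length in pixels is half the picture's height over the tangent of half this angle, whatever the lens; pixels are square), "cx", "cy" (the principal point, pixels), "world_from_camera" (4x4, takes a point from camera to world coordinates); the wrist camera has in their place "mount" (4x4, takes a point from camera to tool coordinates, whose origin is the TCP and whose axes are the flange's). Camera axes: x right, y down, z forward; pixel columns grow to the right and rows downward; lengths in m; the calibration is good to about 2 mm. A picture is of the moment at which its call begins: read the wrist's pose just before it. calibration takes no time and is no camera call.
- hand_in(): hands the job in; it is judged then, once.
The state is a dict: "time_s": time; "joint_pos": joint angles; "dq": joint speeds; "effort": joint torques, N m; "ee_pos": TCP position; "orientation": TCP orientation; "wrist_force": force on the tool from outside, world axes, zero at the start; "moment": the same for the moment, N m; "opening": finger opening in m; "grasp_force": force on a finger pad.
Only numpy, scipy, OpenCV 4.12 (cv2) and the standard library are available. Lean on these libraries where they do the work, as an engineer would, in place of code of your own. Each camera call takes 0.05 s, during which the arm holds its last target. There are 200 camera calls.

## Working session

There is one attempt and no reset: what is moved stays moved. The work goes in short steps, Python scripts to look and compute and a tool call to move; the robot and the scene stay as the last step left them, time stands still between calls to the robot, and variables do not carry over. Pictures are saved under pics/ and viewed, at most 10 in all, crops included, and the job is handed in when it is done.

Besides the shell and the picture viewer there is one more tool, called after "Call:" as name(argument=value, ...) on one line, values as JSON. send_rows: Moves the arm, as the interface text tells. Shift numbers are shares of 120 mm and turn numbers shares of 180 degrees, none past 1 either way. Its arguments: {"type":"object","properties":{"dp":{"type":"array"},"turn":{"type":"array"},"hand":{"type":"array"},"newtons":{"type":"number"}},"required":["dp","turn","hand"]}

```bash
mkdir -p pics; cat > h.py <<'E'
import numpy as np, cv2
from station import manip, imaging, hand_in
from scipy.spatial.transform import Rotation as R
def cam(n,o=None):
    c=imaging.calibration(n); f=210/np.tan(np.radians(c['vfov'])/2)
    if 'mount' in c:
        o=o or manip.get_obs(); T=np.eye(4); T[:3,:3]=R.from_euler('xyz',o['orientation']).as_matrix(); T[:3,3]=o['ee_pos']; M=T@np.array(c['mount'])
    else: M=np.array(c['world_from_camera'])
    return f,c['cx'],c['cy'],M
def ray(C,u,v,z):
    f,cx,cy,M=C; d=M[:3,:3]@np.array([(u-cx)/f,(v-cy)/f,1]); p=M[:3,3]; return p+d*(z-p[2])/d[2]
def proj(C,P):
    f,cx,cy,M=C; q=M[:3,:3].T@(np.asarray(P)-M[:3,3]); return q[:2]/q[2]*f+[cx,cy]
def snap(n,name):
    o=manip.get_obs(); C=cam(n,o); im=imaging.grab_frame(n)[:,:,::-1].copy(); cv2.imwrite(f'pics/{name}.png',im); return im,C
E
python3 - <<'E'
from h import *
for n in('top','scene'):
    im,C=snap(n,n+'0'); print(n,C[0],C[1],C[2],np.round(C[3],3).tolist())
print(manip.get_obs(), manip.tip_reach)
E
```

```text
top 506.95974492093063 292.8104106352337 206.03980496640864 [[0.004, -0.994, 0.106, 0.455], [-1.0, -0.003, 0.009, -0.038], [-0.009, -0.106, -0.994, 0.926], [0.0, 0.0, 0.0, 1.0]]
scene 395.21104673776324 283.90879582435656 205.15816890247024 [[-0.675, -0.499, 0.544, 0.096], [-0.738, 0.449, -0.505, 0.391], [0.008, -0.742, -0.671, 0.658], [0.0, 0.0, 0.0, 1.0]]
{'time_s': 0.1, 'joint_pos': array([ 1.17742525,  0.33277462, -0.06472847,  1.46088102,  0.0215863 ,
        1.34990277, -0.08849765]), 'dq': array([-0.00021213, -0.00039236,  0.00050052, -0.00352429,  0.00068877,
        0.00125386,  0.00076105]), 'effort': array([ 2.79471358e-03, -6.24548864e+01,  2.56970833e-02, -3.90718675e+01,
       -6.14558347e-02,  3.65431141e-02,  3.33298760e-05]), 'ee_pos': array([ 0.2263534 , -0.58220891,  0.23884351]), 'orientation': array([-3.14032231e+00,  3.66707334e-05,  3.70817069e-01]), 'wrist_force': array([-0.47275572,  0.19521338,  0.59343206]), 'moment': array([-0.0090524 , -0.0065579 ,  0.01201809]), 'grasp_force': 0.0, 'opening': 0.08691538023059256} 0.017
```

View pics/top0.png

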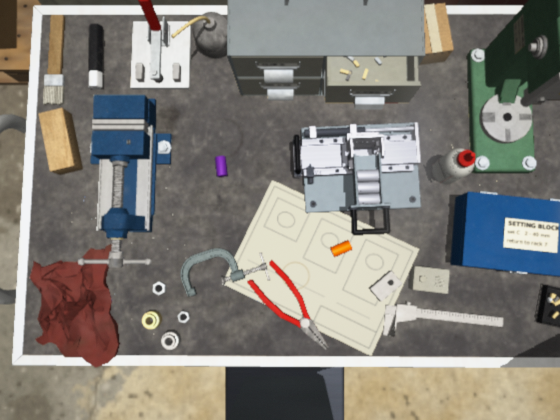

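View pics/scene0.png

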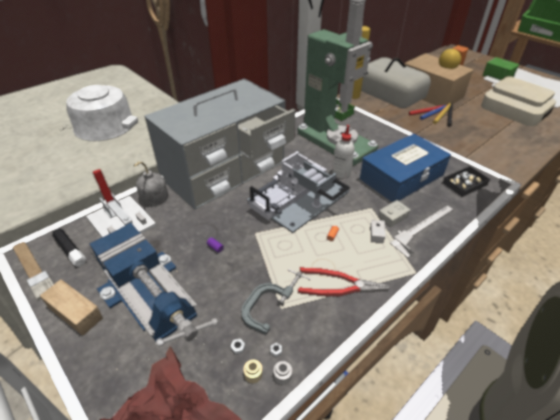

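The top view shows the feeder at about (300–420, 122–213), with the tray handle bar near (371, 222) and the slide handle near (297, 155). Purple and orange decoys are at (221,166) and (341,248), and the cabinet stands behind the magazine. I'll enlarge the feeder and compute rough positions.

```bash
python3 - <<'E'
from h import *
C=cam('top'); im=cv2.imread('pics/top0.png')
cv2.imwrite('pics/top0c.png',cv2.resize(im[95:245,275:445],None,fx=4,fy=4,interpolation=cv2.INTER_CUBIC)[:600])
for n,u,v,z in [('slideH',297,155,.072),('trayH',371,230,.089),('c1',418,122,.01),('c2',421,207,.01),('c3',306,213,.01)]: print(n,np.round(ray(C,u,v,z),3))
print(np.round(cam('wrist')[3],3), imaging.calibration('wrist'))
E
```

```text
slideH [ 0.634 -0.038  0.072]
trayH [ 0.505 -0.16   0.089]
c1 [ 0.71  -0.261  0.01 ]
c2 [ 0.552 -0.263  0.01 ]
c3 [ 0.54  -0.054  0.01 ]
[[ 0.363 -0.896 -0.256  0.297]
 [-0.932 -0.349 -0.099 -0.555]
 [-0.     0.275 -0.962  0.385]
 [ 0.     0.     0.     1.   ]] {'vfov': 71.87199807305328, 'cx': 283.42083703461805, 'cy': 206.6359973262837, 'mount': array([[ 7.65437421e-04, -9.61549797e-01, -2.74629571e-01,
         7.53148952e-02],
       [ 9.99999200e-01,  4.59549489e-04,  1.17815823e-03,
        -2.75127755e-04],
       [-1.00665193e-03, -2.74630253e-01,  9.61549380e-01,
        -1.45751933e-01],
       [ 0.00000000e+00,  0.00000000e+00,  0.00000000e+00,
         1.00000000e+00]])}
```

View pics/top0c.png

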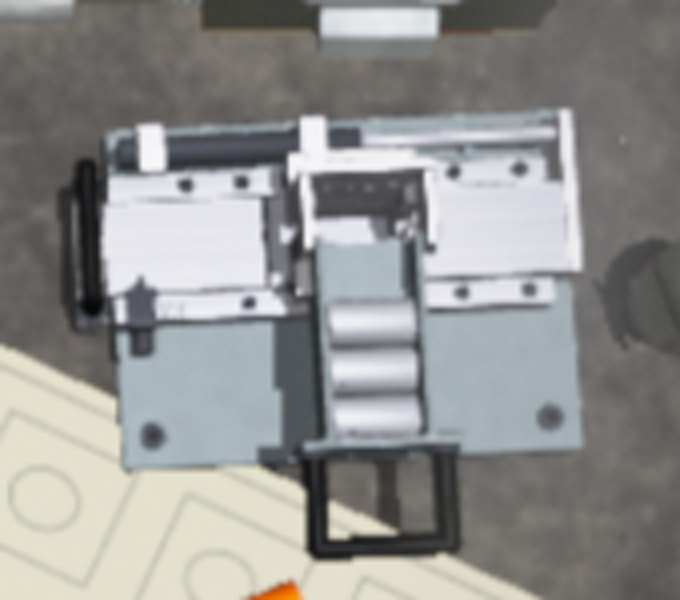

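The crop (4×, origin 275,95) puts the tray bar centre at (371.3, 231), the slide handle centre at (297.6, 154) and the pointer tip near (310, 165). All three pins are against the outer wall. I'll write the move helper and bring the wrist camera over the feeder.

```bash
cat >> h.py <<'E'
def rel(p,rpy,o=None,p0=None,rpy0=None):
    "move numbers from current (measured or given) pose to world pose p, rpy"
    o=manip.get_obs(); p0=o['ee_pos'] if p0 is None else p0; rpy0=o['orientation'] if rpy0 is None else rpy0
    A=R.from_euler('xyz',rpy0); B=R.from_euler('xyz',rpy)
    return np.round(A.inv().apply(np.asarray(p)-p0)/.12,3), np.round((A.inv()*B).as_rotvec()/np.pi,4)
E
python3 - <<'E'
from h import *
print(*rel([.56,-.12,.30],[np.pi,0,np.pi/2]))
E
```

```text
[ 3.987 -2.583 -0.507] [-4.00e-04 -2.00e-04 -3.82e-01]
```

Call:
send_rows(dp=[[0.33,-0.21,-0.25],[0.66,-0.43,-0.5],[1,-0.645,-0.5],[1,-0.645,-0.5]], turn=[[0,0,0],[0,0,0],[0,0,0],[0,0,0]], hand=[1,1,1,1])

```text
time_s: 0.5
ee_pos: [0.3152, -0.4624, 0.3011]
orientation: [3.14, -0.003, 0.379]
wrist_force: [0.4, 0.1, -0.1]
opening: 0.0871
grasp_force: 0.0
```

Call:
send_rows(dp=[[0.33,-0.21,0],[0.66,-0.43,0],[1,-0.645,0],[1,-0.645,0]], turn=[[0,0,0],[0,0,0],[0,0,0],[0,0,0]], hand=[1,1,1,1])

```text
time_s: 0.9
ee_pos: [0.3984, -0.3452, 0.2995]
orientation: [-3.14, -0.002, 0.381]
wrist_force: [-0.6, -1.1, 0.8]
opening: 0.0869
grasp_force: 0.0
```

Call:
send_rows(dp=[[0.33,-0.21,0],[0.66,-0.43,0],[1,-0.645,0],[1,-0.645,0]], turn=[[0,0,0],[0,0,0],[0,0,0],[0,0,0]], hand=[1,1,1,1])

```text
time_s: 1.3
ee_pos: [0.4812, -0.2292, 0.2992]
orientation: [-3.139, -0.002, 0.381]
wrist_force: [-0.1, -0.4, -0.3]
opening: 0.0865
grasp_force: 0.0
```

Call:
send_rows(dp=[[0.33,-0.21,0],[0.66,-0.43,0],[0.99,-0.645,0],[0.99,-0.645,0],[0.99,-0.645,0],[0.99,-0.645,0],[0.99,-0.645,0],[0.99,-0.645,0],[0.99,-0.645,0],[0.99,-0.645,0],[0.99,-0.645,0]], turn=[[0,0,0],[0,0,-0.047],[0,0,-0.094],[0,0,-0.14],[0,0,-0.187],[0,0,-0.234],[0,0,-0.281],[0,0,-0.328],[0,0,-0.375],[0,0,-0.382],[0,0,-0.382]], hand=[1,1,1,1,1,1,1,1,1,1,1])

```text
time_s: 2.4
ee_pos: [0.5604, -0.121, 0.2992]
orientation: [-3.141, -0.0, 1.567]
wrist_force: [0.3, 0.1, 0.4]
opening: 0.0873
grasp_force: 0.0
```

```bash
python3 - <<'E'
from h import *
im,C=snap('wrist','w1'); o=manip.get_obs(); print(o['time_s'],o['ee_pos'],o['orientation'],o['joint_pos'].round(2),o['wrist_force'])
E
```

```text
2.45 [ 0.56043841 -0.12085908  0.29926957] [-3.14117227e+00 -8.97736679e-05  1.56693048e+00] [ 0.63  0.25 -0.6   1.48  0.14  1.46  0.03] [0.27780805 0.91069175 0.71033232]
```

View pics/w1.png

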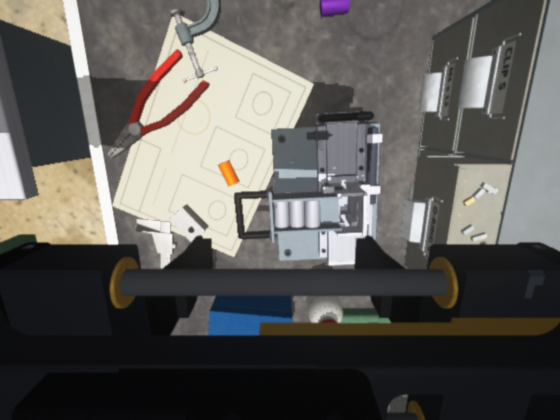

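The wrist view shows the tray bar at about (240, 214), the slide bar at about (345, 117), and pins at (278–318, 212). I'll measure the bars more exactly from dark masks.

```bash
python3 - <<'E'
from h import *
C=cam('wrist'); im=cv2.imread('pics/w1.png'); g=im.max(2)
big=cv2.resize(im[95:270,225:400],None,fx=3.4,fy=3.4,interpolation=cv2.INTER_CUBIC); cv2.imwrite('pics/w1c.png',big)
m=(g<50).astype(np.uint8)
n,l,s,c=cv2.connectedComponentsWithStats(m[95:245,225:400])
for i in range(1,n):
    if s[i,4]>100: print(s[i]+[225,95,0,0,0],c[i]+[225,95])
# tray bar: rows 198..232, left edge .. inner edge of dark run
for v in range(196,236,6):
    r=np.where(g[v,228:262]<50)[0]+228; print(v,r.min() if len(r) else 0,r)
for u in range(318,376,8):
    r=np.where(g[105:135,u]<50)[0]+105; print(u,r)
E
```

```text
[318 111  55  12 396] [345.72222222 116.53282828]
[357 237  20   8 119] [366.10084034 241.30252101]
196 0 []
202 0 []
208 0 []
214 0 []
220 241 [241]
226 242 [242]
232 242 [242 243 250 251 252 253 254 255 256 257 258 259 260 261]
318 [118 119]
326 [115 116 117 118 119 120 121]
334 [114 115 116 117 118 119 120]
342 [114 115 116 117 118 119 120]
350 [113 114 115 116 117 118 119]
358 [113 114 115 116 117 118 119]
366 [112 113 114 115 116 117 118 119]
374 []
```

View pics/w1c.png

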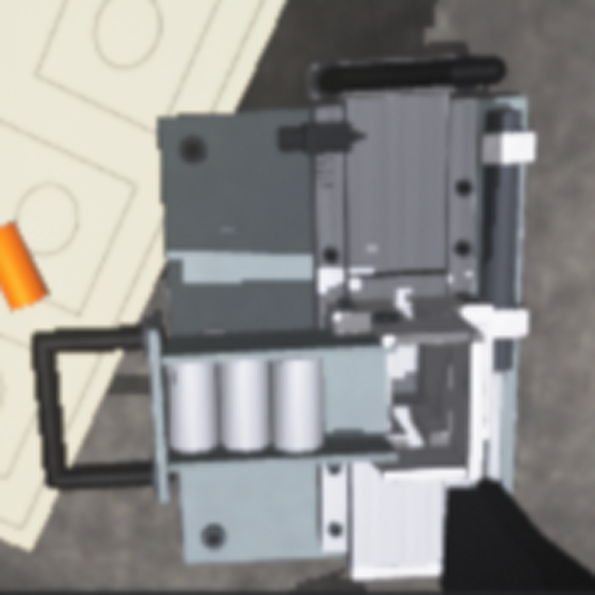

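Enlarged (3.4×, origin 225,95), the tray bar runs from crop (46,342) to (57,476). The pointer tip is at crop (366,135) and the scribed line at crop (347,275)–(445,270). The slide bar runs from (322,78) to (500,68).

```bash
python3 - <<'E'
from h import *
C=cam('wrist'); P=lambda x,y,z:ray(C,225+x/3.4-.35,95+y/3.4-.35,z)
a,b=P(46,345,.089),P(57,474,.089); c,d=P(322,79,.072),P(500,69,.072)
print('tray',a,b,(a+b)/2,'len',np.linalg.norm(a-b),'yaw',np.degrees(np.arctan2(*(b-a)[[1,0]])))
print('slide',c,d,(c+d)/2,'len',np.linalg.norm(c-d),'yaw',np.degrees(np.arctan2(*(d-c)[[1,0]])))
C2=cam('top'); print(ray(C2,371.0,230.9,.089),ray(C2,297.5,154,.072))
# feeder frame: x=(cos y, sin y)
p=P(366,135,.026); l1,l2=P(347,275,.025),P(445,270,.025); print('ptr',p,'line',l1,l2,'yaw',np.degrees(np.arctan2(*(l2-l1)[[1,0]])))
# base side edges at z~.01
e=[P(158,117,.01),P(185,563,.01)]; print('base edge yaw',np.degrees(np.arctan2(*(e[1]-e[0])[[1,0]])),e)
E
```

```text
tray [ 0.50319649 -0.13332087  0.089     ] [ 0.50508307 -0.18464697  0.089     ] [ 0.50413978 -0.15898392  0.089     ] len 0.05136076145244504 yaw -87.89494399775288
slide [ 0.60496516 -0.03866661  0.072     ] [ 0.66913598 -0.03541254  0.072     ] [ 0.63705057 -0.03703957  0.072     ] len 0.06425327328089064 yaw 2.902954452945579
[ 0.50364578 -0.16004283  0.089     ] [ 0.63588971 -0.03839422  0.072     ]
ptr [ 0.62925835 -0.06000727  0.026     ] line [ 0.6237804  -0.11850656  0.025     ] [ 0.66580085 -0.11646569  0.025     ] yaw 2.780589551883846
base edge yaw -87.25928161319247 [array([ 0.54280537, -0.05283329,  0.01      ]), array([ 0.55281222, -0.26187086,  0.01      ])]
```

Call:
send_rows(dp=[[-0.15,-0.23,0.1],[-0.32,-0.47,0.3],[-0.32,-0.47,0.6],[-0.32,-0.47,0.9],[-0.32,-0.47,0.9],[-0.32,-0.47,0.9]], turn=[[0,0,-0.016],[0,0,-0.016],[0,0,-0.016],[0,0,-0.016],[0,0,-0.016],[0,0,-0.016]], hand=[-0.26,-0.26,-0.26,-0.26,-0.26,-0.26])

```text
time_s: 3.05
ee_pos: [0.5043, -0.1588, 0.1923]
orientation: [-3.141, -0.0, 1.62]
wrist_force: [0.7, -0.6, 1.1]
opening: 0.047
grasp_force: 0.0
```

```bash
python3 - <<'E'
from h import *
im,C=snap('wrist','w2'); o=manip.get_obs(); print(o['opening'],o['ee_pos'],o['orientation'])
print('bar px',proj(C,[.504,-.1593,.089]),proj(C,[.5034,-.1373,.089]),proj(C,[.5054,-.1813,.089]))
print(*rel([.504,-.1593,.086],[np.pi,0,1.618]))
E
```

```text
0.04291037079877267 [ 0.50507283 -0.15883515  0.19328627] [3.13992196e+00 4.75513554e-04 1.62030626e+00]
bar px [282.893349   211.63931747] [283.44515989 187.6590701 ] [283.2354947  234.57114007]
[-0.003 -0.011  0.894] [0.0005 0.0002 0.0007]
```

View pics/w2.png

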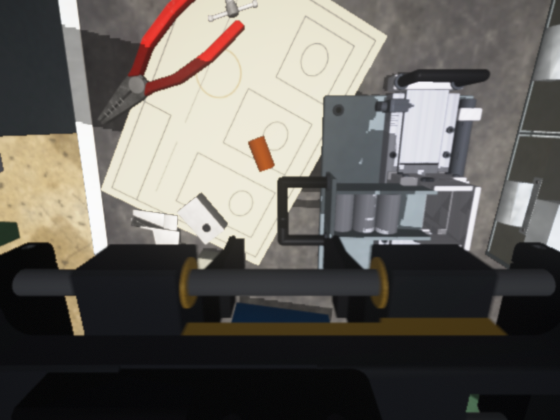

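The bar appears at (283, 180–243), which matches the prediction (283, 212), so I'm descending and gripping.

Call:
send_rows(dp=[[0,-0.01,0.2],[0,-0.01,0.4],[0,-0.01,0.55],[0,-0.01,0.7],[0,-0.01,0.8],[0,-0.01,0.89],[0,-0.01,0.89],[0,-0.01,0.89]], turn=[[0,0,0],[0,0,0],[0,0,0],[0,0,0],[0,0,0],[0,0,0],[0,0,0],[0,0,0]], hand=[-0.26,-0.26,-0.26,-0.26,-0.26,-0.26,-0.26,-0.26])

```text
time_s: 3.9
ee_pos: [0.5035, -0.159, 0.0855]
orientation: [3.141, 0.0, 1.621]
wrist_force: [0.8, -0.4, 0.0]
opening: 0.0324
grasp_force: 0.0
```

Call:
send_rows(dp=[[0,0,0],[0,0,0],[0,0,0],[0,0,0],[0,0,0],[0,0,0]], turn=[[0,0,0],[0,0,0],[0,0,0],[0,0,0],[0,0,0],[0,0,0]], hand=[-1,-1,-1,-1,-1,-1], newtons=15)

```text
time_s: 4.5
ee_pos: [0.5033, -0.159, 0.085]
orientation: [3.141, 0.0, 1.621]
wrist_force: [0.6, 0.2, 1.2]
opening: 0.0089
grasp_force: 15.0
```

```bash
python3 - <<'E'
import numpy as np
r=np.hypot(.129,.006);a0=np.arctan2(.006,.129)
for d in (0,5,10,15,20,25,30,33,36,37):
    a=a0+np.radians(d); print(d,'toward hinge(tool +y)',round((.129-r*np.cos(a))/.12,3),'up (tool -z)',round((r*np.sin(a)-.006)/.12,3))
E
```

```text
0 toward hinge(tool +y) 0.0 up (tool -z) 0.0
5 toward hinge(tool +y) 0.008 up (tool -z) 0.094
10 toward hinge(tool +y) 0.025 up (tool -z) 0.186
15 toward hinge(tool +y) 0.05 up (tool -z) 0.277
20 toward hinge(tool +y) 0.082 up (tool -z) 0.365
25 toward hinge(tool +y) 0.122 up (tool -z) 0.45
30 toward hinge(tool +y) 0.169 up (tool -z) 0.531
33 toward hinge(tool +y) 0.201 up (tool -z) 0.577
36 toward hinge(tool +y) 0.235 up (tool -z) 0.622
37 toward hinge(tool +y) 0.247 up (tool -z) 0.637
```

Call:
send_rows(dp=[[0.003,0.008,-0.094],[0.003,0.025,-0.186],[0,0.05,-0.277],[0,0.066,-0.32],[0,0.082,-0.365],[0,0.1,-0.408],[0,0.122,-0.45],[0,0.145,-0.49],[0,0.169,-0.531],[0,0.201,-0.577],[0,0.223,-0.607],[0,0.235,-0.622]], turn=[[0,0,0],[0,0,0],[0,0,0],[0,0,0],[0,0,0],[0,0,0],[0,0,0],[0,0,0],[0,0,0],[0,0,0],[0,0,0],[0,0,0]], hand=[-1,-1,-1,-1,-1,-1,-1,-1,-1,-1,-1,-1])

```text
time_s: 5.7
ee_pos: [0.5314, -0.1575, 0.1593]
orientation: [3.141, -0.0, 1.621]
wrist_force: [5.1, -3.0, -6.5]
opening: 0.009
grasp_force: 15.3
```

Call:
send_rows(dp=[[0,0,0],[0,0,0],[0,0,0],[0,0,0],[0,0,0],[0,0,0],[0,0,0],[0,0,0],[0,0,0],[0,0,0]], turn=[[0,0,0],[0,0,0],[0,0,0],[0,0,0],[0,0,0],[0,0,0],[0,0,0],[0,0,0],[0,0,0],[0,0,0]], hand=[-1,-1,-1,-1,-1,-1,-1,-1,-1,-1])

```text
time_s: 6.7
ee_pos: [0.5312, -0.1575, 0.1589]
orientation: [-3.142, -0.0, 1.621]
wrist_force: [5.4, -0.4, -6.6]
opening: 0.0089
grasp_force: 15.3
```

```bash
python3 - <<'E'
from h import *
a,_=snap('wrist','w3'); b,_=snap('top','t3'); s,_=snap('scene','s3')
w=cv2.resize(a[60:270,240:520],(560,420),interpolation=cv2.INTER_CUBIC)
t=cv2.resize(b[100:250,280:440],(240,225)); 
s=cv2.resize(s[140:240,235:360],(240,192))
o=np.zeros((420,800,3),np.uint8); o[:,:560]=w; o[:225,560:]=t; o[225:417,560:]=s; cv2.imwrite('pics/m3.png',o)
E
```

```text
(no output)
```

View pics/m3.png

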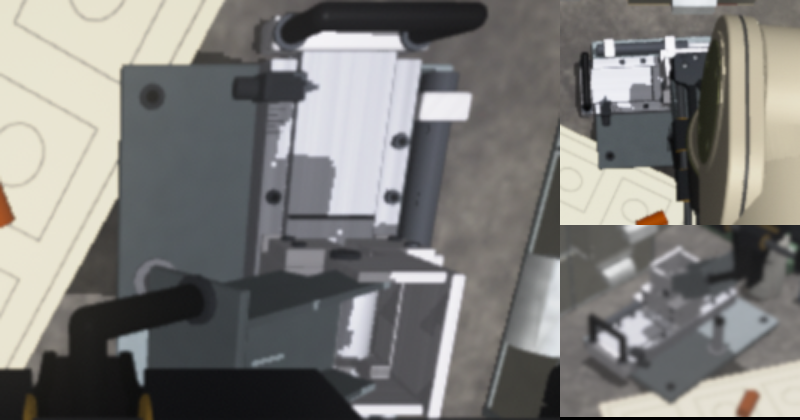

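The tray is up at about 36°, with a pin visible in the magazine's mouth at crop (352,320). I'm lowering it slowly, then releasing and looking.

Call:
send_rows(dp=[[0,-0.012,0.015],[0,-0.034,0.045],[0,-0.066,0.091],[0,-0.09,0.132],[0,-0.113,0.172],[0,-0.135,0.214],[0,-0.153,0.257],[0,-0.169,0.302],[0,-0.185,0.345],[0,-0.198,0.39],[0,-0.21,0.436],[0,-0.219,0.482]], turn=[[0,0,0],[0,0,0],[0,0,0],[0,0,0],[0,0,0],[0,0,0],[0,0,0],[0,0,0],[0,0,0],[0,0,0],[0,0,0],[0,0,0]], hand=[-1,-1,-1,-1,-1,-1,-1,-1,-1,-1,-1,-1])

```text
time_s: 8.05
ee_pos: [0.5048, -0.1588, 0.1011]
orientation: [3.141, 0.0, 1.621]
wrist_force: [3.5, 0.6, -1.1]
opening: 0.0096
grasp_force: 15.0
```

Call:
send_rows(dp=[[0,-0.008,0.046],[0,-0.012,0.08],[0,-0.016,0.11],[0,-0.016,0.135],[0,-0.016,0.142],[0,-0.016,0.142],[0,-0.016,0.142]], turn=[[0,0,0],[0,0,0],[0,0,0],[0,0,0],[0,0,0],[0,0,0],[0,0,0]], hand=[-1,-1,-1,-1,-1,-1,-1])

```text
time_s: 8.75
ee_pos: [0.5033, -0.1589, 0.0859]
orientation: [3.141, 0.001, 1.621]
wrist_force: [-2.9, 2.2, 15.8]
opening: 0.0092
grasp_force: 15.1
```

Call:
send_rows(dp=[[0,0,-0.008],[0,0,-0.008],[0,0,-0.008],[0,0,-0.008],[0,0,-0.008],[0,0,-0.008]], turn=[[0,0,0],[0,0,0],[0,0,0],[0,0,0],[0,0,0],[0,0,0]], hand=[-0.26,-0.26,-0.26,-0.26,-0.26,-0.26])

```text
time_s: 9.35
ee_pos: [0.5028, -0.159, 0.0853]
orientation: [-3.141, -0.0, 1.621]
wrist_force: [-0.4, 1.2, -0.3]
opening: 0.0318
grasp_force: 0.0
```

Call:
send_rows(dp=[[0,0,-0.2],[0,0,-0.4],[0,0,-0.7],[0,0,-1],[0.2,0.3,-1],[0.4,0.55,-1],[0.4,0.55,-1],[0.4,0.55,-1]], turn=[[0,0,0],[0,0,0],[0,0,0],[0,0,0],[0,0,0],[0,0,0],[0,0,0],[0,0,0]], hand=[-0.26,-0.26,-0.26,-0.26,-0.26,-0.26,-0.26,-0.26])

```text
time_s: 10.15
ee_pos: [0.5666, -0.1069, 0.2051]
orientation: [-3.141, -0.001, 1.623]
wrist_force: [0.3, -0.8, -0.4]
opening: 0.0322
grasp_force: 0.0
```

```bash
python3 - <<'E'
from h import *
a,C=snap('wrist','w4'); print(manip.get_obs()['ee_pos'])
c=np.round(proj(C,[.63,-.15,.06])).astype(int); print(c)
y0=max(0,c[1]-100);x0=max(0,c[0]-140); print(x0,y0)
cr=a[y0:y0+215,x0:x0+280]; cv2.imwrite('pics/w4c.png',cv2.resize(cr,None,fx=2.78,fy=2.78,interpolation=cv2.INTER_CUBIC))
E
```

```text
[ 0.56611461 -0.10798881  0.20506288]
[340 241]
200 141
```

View pics/w4c.png

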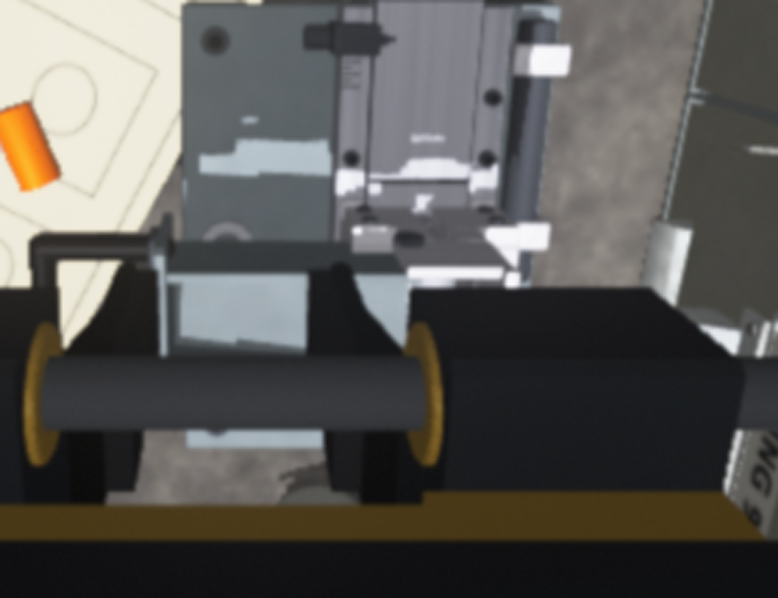

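The tray is level and empty: the floor shows at crop (240,310) with no pins. The line is at crop (380–475,180) and the pointer tip at (396,38). I'll turn the gripper 90° here, clear of the cabinet, then take a numerical look.

Call:
send_rows(dp=[[0,0,-0.1],[0,0,-0.1],[0,0,-0.1],[0,0,-0.1],[0,0,-0.1],[0,0,-0.1],[0,0,-0.1],[0,0,-0.1],[0,0,-0.1],[0,0,-0.1],[0,0,-0.1],[0,0,-0.1]], turn=[[0,0,-0.045],[0,0,-0.09],[0,0,-0.135],[0,0,-0.18],[0,0,-0.225],[0,0,-0.27],[0,0,-0.315],[0,0,-0.36],[0,0,-0.405],[0,0,-0.45],[0,0,-0.498],[0,0,-0.498]], hand=[-0.26,-0.26,-0.26,-0.26,-0.26,-0.26,-0.26,-0.26,-0.26,-0.26,-0.26,-0.26])

```text
time_s: 11.4
ee_pos: [0.5657, -0.1092, 0.2173]
orientation: [-3.141, -0.001, -3.097]
wrist_force: [0.1, -0.4, 0.0]
opening: 0.0318
grasp_force: 0.0
```

```bash
python3 - <<'E'
from h import *
o=manip.get_obs(); print(o['ee_pos'],o['orientation'],o['joint_pos'].round(2))
a,C=snap('wrist','w5')
print('pred handle',proj(C,[.6365,-.0377,.072]),'ptr',proj(C,[.629,-.06,.03]))
m=(a.max(2)<60).astype(np.uint8); n,l,s,c=cv2.connectedComponentsWithStats(m)
for i in range(1,n):
    if 80<s[i,4]<6000: print(s[i],c[i].round(1),ray(C,*c[i],.072).round(4))
print(*rel([.6365,-.0377,.205],[np.pi,0,np.radians(182.7)]))
E
```

```text
[ 0.56574631 -0.10915491  0.21730519] [-3.14079571e+00 -6.32138581e-04 -3.09696176e+00] [ 0.8   0.35 -0.84  1.59  0.27  1.32  1.53]
pred handle [345.07454937 264.10679656] ptr [320.87060619 242.10586224]
[515  46  15  49 311] [523.5  67.7] [0.431  0.1053 0.072 ]
[  70   68   44  126 4371] [ 91.7 129.4] [ 0.5041 -0.2986  0.072 ]
[199 132  44  46 184] [206.5 148.3] [ 0.5172 -0.1876  0.072 ]
[204 137  65  41 511] [233.2 154.3] [ 0.5218 -0.1612  0.072 ]
[  7 213  64   5 140] [ 36.7 215.3] [ 0.595  -0.3686  0.072 ]
[-0.612  0.57   0.102] [-0.0002 -0.0002 -0.0025]
```

Call:
send_rows(dp=[[-0.2,0.19,0.05],[-0.41,0.38,0.1],[-0.61,0.57,0.1],[-0.61,0.57,0.1],[-0.61,0.57,0.1]], turn=[[0,0,-0.002],[0,0,-0.002],[0,0,-0.002],[0,0,-0.002],[0,0,-0.002]], hand=[-0.26,-0.26,-0.26,-0.26,-0.26])

```text
time_s: 11.95
ee_pos: [0.6365, -0.0359, 0.2051]
orientation: [-3.141, -0.001, -3.094]
wrist_force: [1.1, 0.8, -0.6]
opening: 0.0319
grasp_force: 0.0
```

```bash
python3 - <<'E'
from h import *
o=manip.get_obs(); print(o['ee_pos'],o['orientation'],o['opening'])
a,C=snap('wrist','w5b'); t,_=snap('top','t5')
c=proj(C,[.6365,-.0377,.072]); print('pred handle',c,'ptr',proj(C,[.629,-.06,.03]))
g=a.max(2)
for v in range(170,246,8): 
    r=np.where(g[v,240:330]<60)[0]+240
    if len(r): print(v,r.min(),r.max(),len(r), ray(C,r.mean(),v,.072).round(4))
print(*rel([.6365,-.0377,.072],[np.pi,0,np.radians(182.7)]))
o=np.zeros((420,800,3),np.uint8); o[:,:480]=cv2.resize(a[60:270,160:400],(480,420)); o[:300,480:]=cv2.resize(t[95:245,280:440],(320,300)); cv2.imwrite('pics/m5.png',o)
E
```

```text
[ 0.63646989 -0.03587262  0.20511917] [-3.14148638e+00 -6.64862212e-04 -3.09384084e+00] 0.03192553238876111
pred handle [281.52776773 202.35999018] ptr [262.37160818 185.36018366]
170 279 285 7 [ 0.6041 -0.0388  0.072 ]
178 278 285 8 [ 0.612  -0.0389  0.072 ]
186 278 285 8 [ 0.6199 -0.0385  0.072 ]
194 278 285 8 [ 0.628  -0.0381  0.072 ]
202 278 285 8 [ 0.6361 -0.0377  0.072 ]
210 278 285 8 [ 0.6444 -0.0374  0.072 ]
218 242 329 17 [ 0.6528 -0.0356  0.072 ]
226 240 288 29 [ 0.6622 -0.0527  0.072 ]
234 245 323 13 [ 0.6698 -0.0289  0.072 ]
242 240 329 36 [ 0.6787 -0.0295  0.072 ]
[-0.003 -0.     1.112] [-0.0003 -0.0001 -0.0001]
```

View pics/m5.png

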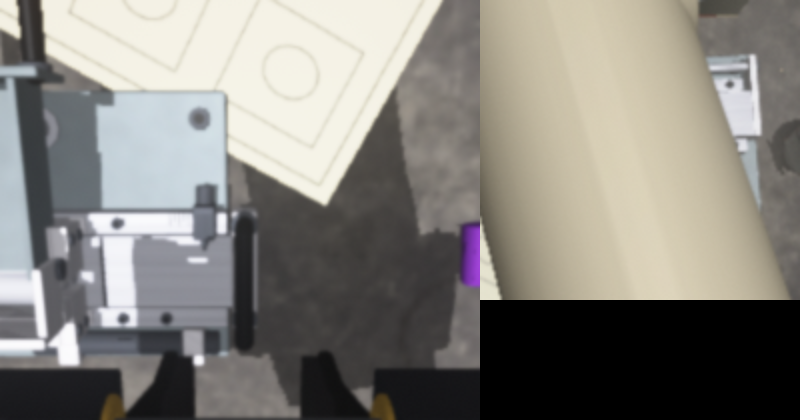

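The wrist crop (2×, origin 160,60) shows the slide bar at px x ≈ 281.5, between the fingers as predicted. The pointer tip is at px (264,182) and the line at px x ≈ 212. I'm descending and gripping.

Call:
send_rows(dp=[[0,0,0.25],[0,0,0.5],[0,0,0.7],[0,0,0.85],[0,0,0.95],[0,0,1],[0,0,1]], turn=[[0,0,0],[0,0,0],[0,0,0],[0,0,0],[0,0,0],[0,0,0],[0,0,0]], hand=[-0.26,-0.26,-0.26,-0.26,-0.26,-0.26,-0.26])

```text
time_s: 12.75
ee_pos: [0.6365, -0.0364, 0.0854]
orientation: [-3.141, -0.0, -3.092]
wrist_force: [0.5, 0.6, 0.2]
opening: 0.032
grasp_force: 0.0
```

Call:
send_rows(dp=[[0,0,0.06],[0,0,0.11],[0,0,0.11],[0,0,0.11],[0,0,0.11],[0,0,0.11],[0,0,0.11],[0,0,0.11]], turn=[[0,0,0],[0,0,0],[0,0,0],[0,0,0],[0,0,0],[0,0,0],[0,0,0],[0,0,0]], hand=[-0.26,-0.26,-0.26,-1,-1,-1,-1,-1], newtons=40)

```text
time_s: 13.55
ee_pos: [0.6368, -0.0372, 0.0725]
orientation: [-3.14, 0.0, -3.092]
wrist_force: [-0.1, -3.4, 1.8]
opening: 0.0083
grasp_force: 40.0
```

```bash
python3 - <<'E'
from h import *
o=manip.get_obs(); print(o['ee_pos'],o['orientation'],o['opening'],o['wrist_force'])
a,C=snap('wrist','w6')
for z in(.025,.03,.036,.039): 
  print(z,'pred ptr',proj(C,ray(cam('wrist',dict(ee_pos=np.array([.6365,-.0377,.2051]),orientation=np.array([3.1415,0,-3.094]))),264,182.5,z)).round(1))
print(proj(C,[.629,-.06,.03]), proj(C,[.6238,-.1175,.03]))
E
```

```text
[ 0.63680865 -0.03720775  0.07250863] [-3.14028326e+00  3.71337912e-04 -3.09216060e+00] 0.008310680171607717 [-0.09583174 -3.42601141  1.80458663]
0.025 pred ptr [251.1 218.6]
0.03 pred ptr [250.7 219.5]
0.036 pred ptr [250.3 220.7]
0.039 pred ptr [250.1 221.3]
[250.71549586 223.97284097] [166.35068959 212.68381895]
```

Call:
send_rows(dp=[[0,0.03,0],[0,0.07,0],[0,0.11,0],[0,0.15,0],[0,0.19,0],[0,0.23,0],[0,0.27,0],[0,0.31,0],[0,0.35,0],[0,0.38,0],[0,0.4,0],[0,0.4,0]], turn=[[0,0,0],[0,0,0],[0,0,0],[0,0,0],[0,0,0],[0,0,0],[0,0,0],[0,0,0],[0,0,0],[0,0,0],[0,0,0],[0,0,0]], hand=[-1,-1,-1,-1,-1,-1,-1,-1,-1,-1,-1,-1])

```text
time_s: 14.8
ee_pos: [0.6345, 0.0085, 0.0725]
orientation: [-3.137, 0.0, -3.094]
wrist_force: [-0.6, -10.2, 3.1]
opening: 0.0083
grasp_force: 40.0
```

```bash
python3 - <<'E'
from h import *
o=manip.get_obs(); print(o['ee_pos'],o['orientation'],o['opening'],o['wrist_force'])
a,C=snap('wrist','w7')
p=proj(C,[.629,-.06,.03]); l=proj(C,[.622,-.0695,.03]); print('ptr',p,'line',l)
g=a.min(2).astype(int); u0,v0=int(p[0])-35,int(p[1])-24
for v in range(v0,v0+40,2): print(v,' '.join('%3d'%x for x in g[v,u0:u0+60:2]))
print(u0)
E
```

```text
[0.63451932 0.00854442 0.07245753] [-3.13739939e+00  3.41911449e-05 -3.09381332e+00] 0.008307079478744516 [ -0.59577384 -10.2070672    3.05436562]
ptr [184.39341267 224.009669  ] line [169.97087796 213.65195819]
200 244 239 205 237 228 234 233 235 223 116  57  58  60  61  72 101 104 104  88  46  44 117 183 190 191 152  75  75  75  72
202 240 239 198 240 240 231 210 239 236 149  58  58  58  58  61  73  73  74  68  44  43  95 136 136 137 119  77  75  75  74
204 236 235 195 236 236 231 204 236 235 156  61  59  58  58  58  58  57  59  57  44  44  96 131 133 131 115  77  75  77  82
206 236 236 232 236 236 236 235 234 227 158  78  58  58  58  57  58  57  58  56  44  45 120 134 134 133 120  78  77  87  89
208 239 239 239 239 239 240 240 229 149 140  89  59  58  58  57  57  58  58  57  46  44 122 139 140 140 129  82  82  84  83
210 193 193 193 194 194 197 198 188 151 127  85  59  57  58  58  58  57  57  57  48  42  92 118 116 116 111  85  83  84  84
212 111 111 111 103 107 105 109 104 101  95  78  59  58  57  57  56  57  57  57  48  41  71  90  89  89  89  88  88  88  88
214 223 223 222 218 
[... 895 characters left out ...]
 138 138 137 138 137 137 137 137 137 137 137 137 137 137 137 137 137 138 138
230 236 236 236 236 236 236 236 235 124  63 132 137 137 137 137 137 137 137 137 136 136 136 136 136 136 136 136 135 136 136
232 236 236 236 236 236 236 236 235 151  50 126 136 136 136 136 136 135 135 136 135 135 135 135 135 135 135 136 136 135 135
234 235 235 235 235 235 235 235 234 162  46 123 135 134 134 133 134 134 134 134 133 134 133 133 134 133 133 133 134 133 133
236 236 236 236 236 236 235 235 235 191  44 122 135 135 135 135 135 134 134 134 134 133 135 133 134 134 134 133 133 133 133
238 238 238 238 238 238 238 238 238 219  47 110 138 138 138 138 137 137 137 137 137 137 137 137 137 136 136 137 136 136 136
149
```

Call:
send_rows(dp=[[0,0.03,0],[0,0.06,0],[0,0.075,0],[0,0.075,0],[0,0.075,0],[0,0.075,0]], turn=[[0,0,0],[0,0,0],[0,0,0],[0,0,0],[0,0,0],[0,0,0]], hand=[-1,-1,-1,-1,-1,-1])

```text
time_s: 15.45
ee_pos: [0.6342, 0.017, 0.0725]
orientation: [-3.137, 0.0, -3.094]
wrist_force: [-0.4, -12.6, 4.5]
opening: 0.0089
grasp_force: 40.0
```

```bash
cat > meas.py <<'E'
from h import *
import sys
o=manip.get_obs(); print(o['ee_pos'],o['wrist_force'],o['opening'],o['time_s'])
a,C=snap('wrist',sys.argv[1]); g=a.min(2).astype(int)
for v in range(210,244,2): print(v,' '.join('%3d'%x for x in g[v,150:186]))
E
python3 meas.py w8
```

```text
[0.6341515  0.01695387 0.07248816] [ -0.43472836 -12.63368512   4.529258  ] 0.00891576668197915 15.45
210 199 199 199 199 197 184 140 108 100  89  66  58  58  58  57  57  57  57  57  57  57  57  56  53  47  41  41  49  77 108 117 117 117 117 116 117
212 111 109 108 113 115 113 107 101 100  92  68  58  58  58  58  56  57  57  57  57  57  58  57  53  48  41  40  45  62  82  89  89  89  89  89  89
214 217 217 216 219 220 218 199 133 100  91  67  58  58  58  57  57  57  56  57  57  57  57  57  55  50  43  45  68 104 122 126 125 125 126 126 127
216 235 235 235 235 235 235 223 162 115  99  78  70  68  65  59  56  56  56  56  56  57  57  59  60  59  65  91 118 132 135 134 135 135 134 135 135
218 236 235 235 236 236 236 234 229 223 219 218 216 202 150  83  58  57  56  57  57  55  59  86 114 122 126 132 135 135 136 136 135 135 136 135 135
220 236 236 236 236 236 236 236 236 236 236 236 236 233 210 119  59  56  57  57  57  58  74 108 131 136 136 137 137 136 137 137 137 136 137 136 136
222 237 237 237 237 237 237 237 237 237 237 237 237 236 221 134  54  43  53  57  57  75 116 134 138 138 139 13
[... 817 characters left out ...]
 234 234 234 234 233 223 162  74  46  80 122 133 133 133 134 134 133 133 133 133 134 133 133 133 133 133 133
236 235 235 236 235 235 235 236 236 235 235 235 235 235 235 232 206 110  43  72 121 134 134 134 133 134 134 133 133 134 134 133 133 133 133 134 133
238 237 237 237 237 237 237 237 237 237 237 237 237 237 237 236 218 120  42  63 109 132 136 137 137 137 137 136 137 137 137 136 137 136 137 137 137
240 238 238 238 238 238 238 238 238 238 238 238 238 238 238 236 221 130  48  52  95 129 138 138 138 138 138 138 138 138 138 138 138 138 137 137 137
242 237 237 237 237 237 237 237 237 237 237 237 237 237 236 236 220 133  51  44  81 124 136 136 136 136 136 135 135 135 135 135 135 135 135 135 135
```

Call:
send_rows(dp=[[0,0.01,0],[0,0.019,0],[0,0.019,0],[0,0.019,0],[0,0.019,0]], turn=[[0,0,0],[0,0,0],[0,0,0],[0,0,0],[0,0,0]], hand=[-1,-1,-1,-1,-1])

```text
time_s: 16.0
ee_pos: [0.634, 0.0187, 0.0725]
orientation: [-3.136, -0.0, -3.095]
wrist_force: [-0.5, -14.1, 4.0]
opening: 0.009
grasp_force: 40.0
```

```bash
python3 meas.py w9; python3 - <<'E'
from h import *
a=cv2.imread('pics/w9.png'); t,_=snap('top','t9'); s,_=snap('scene','s9')
o=np.zeros((600,800,3),np.uint8)
o[:320,:560]=cv2.resize(a[110:270,0:280],(560,320),interpolation=cv2.INTER_CUBIC)
o[:240,560:]=cv2.resize(a[205:245,146:186],(240,240),interpolation=cv2.INTER_CUBIC)
o[320:600,:350]=cv2.resize(s[140:252,220:360],(350,280),interpolation=cv2.INTER_CUBIC)
o[320:600,350:670]=cv2.resize(t[105:245,280:440],(320,280),interpolation=cv2.INTER_CUBIC)
cv2.imwrite('pics/m9.png',o)
E
```

```text
[0.63402992 0.01874032 0.07245545] [ -0.54633174 -14.09207677   4.04712294] 0.008970905723930216 16.0
210 202 201 189 150 112 102 101  99  98  91  68  58  57  57  57  56  57  58  57  57  55  48  42  40  43  68 107 118 118 118 118 117 117 117 110  95
212 114 115 114 108 100 100 100  99  98  90  68  58  58  57  57  57  56  57  58  58  55  50  44  41  42  55  78  88  89  89  88  88  89  89  89  88
214 217 218 217 201 145 106 100 100  98  90  68  58  57  57  56  56  57  57  58  58  56  50  44  45  63  99 121 126 127 126 126 125 125 126 126 126
216 235 235 234 227 185 128 110 108 107 100  82  69  60  57  55  56  57  57  57  57  60  58  66  90 116 131 135 136 136 135 135 135 135 135 135 135
218 235 235 236 235 232 224 220 220 220 219 212 179 114  67  59  57  57  56  55  76 109 120 125 132 135 137 135 136 136 135 136 136 136 136 136 136
220 236 236 236 235 235 236 236 236 236 235 233 217 148  90  65  58  57  58  67  94 127 137 136 136 137 137 137 136 137 137 136 136 136 137 136 136
222 237 237 237 237 237 237 237 237 237 237 237 235 228 204 128  68  58  63  96 129 138 138 139 139 139 139 13
[... 817 characters left out ...]
 234 234 234 234 233 223 162  75  45  79 122 133 134 133 133 133 134 133 133 133 133 133 133 133 133 133 133
236 235 235 236 236 235 235 236 236 235 235 235 235 235 235 232 206 109  42  70 121 133 134 134 134 133 134 134 134 133 134 133 133 134 134 134 133
238 237 238 237 237 237 237 237 237 237 237 237 237 237 237 236 219 124  45  62 107 132 137 137 137 137 137 136 136 137 137 137 137 136 136 137 137
240 238 238 238 238 238 238 238 238 238 238 238 238 238 238 237 225 148  62  50  90 128 138 138 138 138 138 138 138 138 138 138 138 138 138 138 138
242 237 237 237 237 237 237 237 237 237 237 237 237 236 237 235 226 163  74  45  81 125 136 136 136 136 136 136 135 135 135 135 135 135 135 135 135
```

View pics/m9.png

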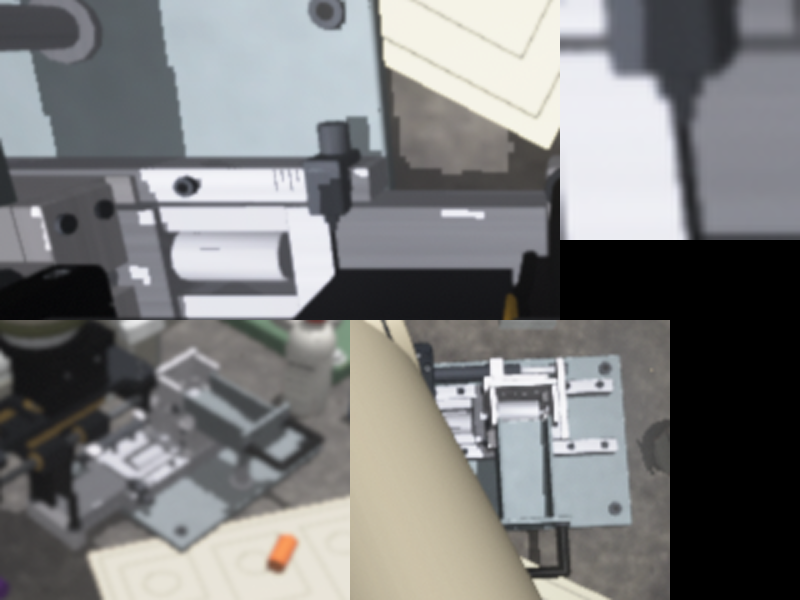

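The pin lies in the pocket at crop (230,257) and the line runs on from the pointer's tip. The tray is level and empty, and another pin shows in the magazine slot. Correcting for the 1 mm height parallax, about 0.5 mm of pull remains.

Call:
send_rows(dp=[[0,0.005,0],[0,0.005,0],[0,0.005,0],[0,0.005,0],[0,0.005,0],[0,0.005,0]], turn=[[0,0,0],[0,0,0],[0,0,0],[0,0,0],[0,0,0],[0,0,0]], hand=[-1,-1,-1,-1,-1,-1])

```text
time_s: 16.75
ee_pos: [0.634, 0.0192, 0.0724]
orientation: [-3.136, -0.0, -3.095]
wrist_force: [-1.4, -13.3, 3.8]
opening: 0.0087
grasp_force: 40.0
```

```bash
python3 meas.py w10 | sed -n '1p;5,10p'
```

```text
[0.63402148 0.01915921 0.07244233] [ -1.38161533 -13.28602225   3.84712742] 0.008741560623664407 16.75
216 235 235 232 213 148 112 108 107 106 100  76  61  56  56  56  55  56  57  57  60  60  62  76 102 124 133 135 135 135 134 135 135 135 135 135 135
218 236 236 235 233 226 221 220 220 220 217 197 129  70  58  57  57  56  54  70 105 119 125 131 135 135 136 136 136 135 135 135 135 136 135 136 135
220 236 236 236 236 236 236 236 235 236 235 225 168 102  72  60  58  58  61  78 112 132 136 136 137 137 137 137 136 136 136 137 136 137 136 137 136
222 237 237 237 237 237 237 237 237 237 237 236 231 216 172  97  59  59  83 121 136 138 138 139 138 139 138 139 139 139 139 139 139 139 138 138 138
224 237 237 237 237 237 237 237 237 237 237 237 237 234 213 125  62  57  81 125 137 137 138 138 138 138 138 137 138 137 138 138 138 138 137 137 137
226 237 237 237 237 237 237 237 237 237 237 237 237 236 228 176  85  46  78 124 137 138 138 138 138 138 139 139 138 139 138 138 139 138 139 138 138
```

```bash
python3 -c "
from station import hand_in; print(hand_in())"
```

```text
the job is handed in; nothing more can be done
None
```

I handed the job in at about 17 s with the gripper still holding the slide, its line at the pointer's tip to within about 0.5 mm by my measurement, one pin in the pocket and the tray empty and level; I saw one other pin in the magazine but could not see the third.

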